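Collar the trap neck and hold the temperature probe in it

ROBOT

A 6-joint arm with a two-finger parallel gripper is mounted at the origin on the work surface. World frame = base frame: x ahead of the robot, y to its left, z up, the work surface at z = 0. Lengths are in m, angles in rad, forces in N, time in s.
With the tool pointing down it reaches from about 0.3 to 0.775 m from the base axis. Payload 14.6 kg.
Tool frame: the origin (TCP) lies at the very end of the fingers, on their centre line; the grasp point (between the pads) lies 19 mm behind it; z points along the fingers, y is the line along which they close (so a half turn about z gives the same grasp; the last joint's range is limited). The gripper opens to 94 mm and grips with 3 to 60 N. Pads are 16 mm wide; open, the fingers measure 119 mm over their backs; the gripper's body (75 mm by 177 mm) begins 78 mm behind the grasp point.
Start: joints at [1.172, 0.3, 1.521, -0, 1.321, -0.067], TCP at [0.179, 0.52, 0.205] pointing down, gripper open.
Joint ranges: [-3.03, 3.03], [-0.79, 2.21], [0.23, 2.52], [-1.04, 4.18], [0, 3.07], [-2.55, 2.55]. Speed limits (rad/s): [2.22, 2.22, 2.57, 3.14, 3.14, 3.14].

INTERFACE

Orientations are given as [roll, pitch, yaw] about the fixed x, y, z axes, in that order (R = Rz(yaw) Ry(pitch) Rx(roll)).
In Python, from station import status, vision, order, silhouettes gives the robot as it stands. The module is installed in compiled form; this text tells all that it offers.
- The arm moves only by the shell command python3 -m pendant 'ROWS' [FORCE]. ROWS is JSON, one flat list of numbers, 7 for each row, row after row: the shift along the tool's x, y, z in units of 500 mm (1.0 is 500 mm), then the turn, a rotation vector about the tool's x, y, z in units of 90 degrees (1.0 is 90 degrees), then the opening, from -1 (shut) to 1 (fully open). A call has 1 to 12 rows; each row is the pose to reach, as a shift and turn from the pose commanded when the call began, along the tool's axes at that moment; what a row does not reach only later rows make up. A row lasts 1/10 s, in which the tool goes at most 50 mm and 8.59 degrees, less where a joint would pass 70% of its speed; a pose out of reach is approached as far as the arm can. A call with a number of a shift or a turn outside -1 to 1 is refused whole. A call with a gripper value outside its range is refused whole. The fingers move at their own pace and stop on an object; FORCE is the grip in N (left out, the last holds). Time passes only in rows, so rows that repeat a pose let the fingers close. It gives the time, the measured TCP pose, the force, the opening and the grip force at its end, in the units of the state.
- status.get_obs(): the state, without advancing time (a new reading comes with each control period).
- vision.camera(name): name is "side" or "top"; returns a dict with "pixels" (420x560x3 uint8, red, green, blue), "K" (3x3 intrinsics, pixels), "R" (3x3) and "t" (3): a world point X has camera coordinates R X + t. Camera axes: x right, y down, z forward; pixel columns grow to the right and rows downward; lengths in m; the calibration is good to about 2 mm. A picture is of the moment at which its call begins. There is no depth.
- order.hand_in(): hands the job in; it is judged then, once.
Trained networks look in a picture, given as the dict that the camera call returned (one of the last four; its "shot" number tells which), for a name from the list of things; names that differ only in an ending like _2 or _b are one class to them, and where a whole thing is asked for, a point or a joint stands for the part that bears it (a point fixed in the world has none). Each returns a list of dicts, best first, with "score" (0 to 1); they miss things now and then, are a little off and sometimes report something else, mostly with a low value. They report only what shows in the picture. A call takes as long as a camera call.
- silhouettes(target, picture): "region" (420x560 bool, what is visible of it) and "extent" ([left, top, right, bottom] in pixels, round what is visible of it).
The state is a dict: "time_s": time; "qpos": joint angles; "joint_vel": joint speeds; "tau": joint torques, N m; "ee_pos": TCP position; "eef_rot": TCP orientation; "force": force on the tool from outside, world axes, zero at the start; "moment": the same for the moment, N m; "grip_width": finger opening in m; "grip_force": force on a finger pad.
Only numpy, scipy, OpenCV 4.12 (cv2) and the standard library are available. Lean on these libraries where they do the work, as an engineer would, in place of code of your own. Each camera call takes 0.05 s, during which the arm holds its last target. There are 200 camera calls.

TASK

Slip the white spacer ring down over the upright brass neck of the dark steel trap vessel until it lies flat on the flange, then the red clamp collar on top of it, fully home, and let go of both. Then draw the temperature probe out of its blue stand by its black grip and lower it, upright, through the open neck without touching the vessel, until the yellow band is level with the neck's mouth, and finish while still holding it there in the gripper, centred and still (do not let it go or rest it on anything). Leave everything else, the black spare collar included, where it is.

Things in the scene. Friction and masses are not known exactly. Their poses are not given: they have to be found in the camera images.
- trap: Dark steel trap vessel, fixed: body 100 mm across, flat flange on top 70 mm above the bench, upright brass neck (32 mm outside, 24 mm bore, black inside) rising from it to 118 mm. The bore is a straight blind well, 24 mm wide, 103 mm deep from the mouth. A side port sticks out along its x, 34 mm high, to 64 mm from the axis. Origin: centre of underside, on the neck's axis; z up.
- neck_mouth (a point): Centre of the neck's open mouth (top rim, 118 mm above the bench), on the bore axis; z up.
- flange_top (a point): Point on the neck's axis at the height of the flange's top face (70 mm above the bench), where the rings come to rest; z up.
- white_ring: White plastic spacer ring, 56 mm outside, 38 mm inside (3 mm play all round on the neck), 16 mm tall, about 60 g, lying flat on the bench. Goes on first. Origin: centre of its underside, on its axis; z is its axis.
- red_collar: Red clamp collar (plain ring), 56 mm outside, 38 mm inside, 14 mm tall, about 80 g, lying flat on the bench. Goes on second, on the white ring. Origin: centre of its underside, on its axis; z is its axis.
- stand: Blue probe stand, fixed to the bench: 80 mm square base, four thin posts, and a 70 mm square plate whose top is 130 mm above the bench with a 14 mm hole in its middle, in which the probe hangs by its shoulder. Origin: centre of its underside; z up.
- probe: Temperature probe, about 120 g, hanging upright in the stand: bright rod 10 mm thick, 120 mm long, yellow band 58 to 62 mm from its tip; above it a dark shoulder disc 26 mm wide, 5 mm thick, resting on the stand's plate; then a black round grip 22 mm wide, 125 to 165 mm from the tip, and a 4 mm orange button on top. Origin: the rod's tip, on its axis; z along the rod towards the grip.
- probe_tip (a point): The lower end of the rod, on its axis.
- probe_band (a point): Middle of the yellow band, on the rod's axis, 60 mm above the tip.
- probe_grip (a point): Grasp point in the black grip, on the axis, 147 mm above the tip (22 mm above the shoulder's top).
- black_collar: Spare collar, plain black ring, 56 mm outside, 38 mm inside, 14 mm tall, lying flat; same shape as the red one; to be left alone. Origin: centre of its underside.
- jar: Bystander: white jar with blue cap, 56 mm diameter, 75 mm tall. Origin: centre of its underside.
- beaker: Bystander: open glass beaker, 66 mm diameter, 85 mm tall. Origin: centre of its underside.
- amber_bottle: Bystander: amber glass bottle, 56 mm diameter, 130 mm tall. Origin: centre of its underside.
- wrench: Bystander: steel wrench 150 mm long lying flat along its own x. Origin: on the underside at the middle of its length.
- screwdriver: Bystander: screwdriver 180 mm long lying along its own x. Origin: on the underside at the middle of its length.

How it is judged:
By the outcome, as a careful person would: the job done as asked, in the order asked, and still so for the second after the job is handed in, while the arm keeps its last pose, push and grip.
It also fails if it takes over 67 s, if anything falls off the work surface, if the arm or the gripper's body presses on something with over 40 N, if the wrist force passes 120 N, or if a joint passes its speed limit or range.

## Working session

There is one attempt and no reset: what is moved stays moved. The work goes in short steps, Python scripts to look and compute and a shell command to move; the robot and the scene stay as the last step left them, time stands still between calls to the robot, and variables do not carry over. Pictures are saved under pics/ and viewed, at most 14 in all, crops included, and the job is handed in when it is done.

```bash
mkdir -p pics
cat > h.py <<'E'
import numpy as np, cv2
from station import status, vision, order, silhouettes
def ray(c,u,v):
    d=c["R"].T@np.linalg.inv(c["K"])@np.array([u,v,1.]); o=-c["R"].T@c["t"]; return o,d/np.linalg.norm(d)
def onz(c,u,v,z):
    o,d=ray(c,u,v); return o+d*(z-o[2])/d[2]
def proj(c,X):
    p=c["K"]@(c["R"]@np.asarray(X,float)+c["t"]); return p[:2]/p[2]
def save(c,n,box=None,s=1):
    im=c["pixels"][:,:,::-1]
    if box: im=im[box[1]:box[3],box[0]:box[2]]
    cv2.imwrite("pics/"+n,cv2.resize(im,None,fx=s,fy=s))
def best(n,c):
    r=silhouettes(n,c); return r
E
python3 - <<'E'
from h import *
o=status.get_obs(); print({k:np.round(v,4) for k,v in o.items()})
t=vision.camera("top"); s=vision.camera("side")
cv2.imwrite("pics/top.png",t["pixels"][:,:,::-1]);cv2.imwrite("pics/side.png",s["pixels"][:,:,::-1])
for c,n in((t,"top"),(s,"side")):
    print(n,"cam at",(-c["R"].T@c["t"]).round(3),c["K"][0,0].round(1)); print(c["R"].round(3))
    for k in "trap white_ring red_collar stand probe black_collar jar beaker amber_bottle wrench screwdriver".split():
        for r in silhouettes(k,c)[:2]:
            m=cv2.moments(r["region"].astype(np.uint8)); e=r["extent"]
            print(k,round(r["score"],2),[int(x) for x in e],round(m["m10"]/m["m00"],1),round(m["m01"]/m["m00"],1), onz(c,(e[0]+e[2])/2,(e[1]+e[3])/2,0.014).round(3))
E
```

```text
{'time_s': np.float64(0.0), 'qpos': array([ 1.1724,  0.3004,  1.5216, -0.    ,  1.3207, -0.0666]), 'joint_vel': array([ 0.0014, -0.0019,  0.0011,  0.0007, -0.0022,  0.0001]), 'tau': array([-4.50000e-03, -5.31827e+01, -3.52724e+01,  7.06000e-02,
        2.47000e-02, -0.00000e+00]), 'ee_pos': array([0.1791, 0.5198, 0.2049]), 'eef_rot': array([-3.1405e+00, -1.0000e-04,  2.8098e+00]), 'force': array([ 0.6655, -0.7879, -0.718 ]), 'moment': array([0.0078, 0.0036, 0.0419]), 'grip_force': np.float64(0.0), 'grip_width': np.float64(0.0942)}
top cam at [0.36  0.067 1.572] 515.7
[[ 0.017 -1.     0.001]
 [-0.989 -0.017 -0.146]
 [ 0.146  0.002 -0.989]]
trap 0.82 [264, 191, 296, 233] 279.4 213.3 [0.584 0.073 0.014]
white_ring 0.62 [386, 250, 407, 270] 397.6 259.5 [ 0.444 -0.282  0.014]
white_ring 0.3 [373, 146, 394, 165] 383.0 156.1 [ 0.766 -0.246  0.014]
red_collar 0.72 [225, 238, 243, 259] 233.4 249.2 [0.471 0.208 0.014]
stand 0.71 [364, 195, 404, 233] 383.6 215.3 [ 0.583 -0.246  0.014]
probe 0.48 [261, 195, 296, 230] 279.6 213.9 [0.582 0.077 0.014]
probe 0.38 [382, 207, 397, 214] 390.1 210.7 [ 0
[... 945 characters left out ...]
67 0.201 0.014]
stand 0.91 [360, 261, 420, 342] 389.6 302.8 [ 0.601 -0.23   0.014]
stand 0.29 [248, 193, 292, 250] 270.2 222.5 [0.588 0.088 0.014]
probe 0.92 [383, 268, 410, 313] 398.8 281.2 [ 0.631 -0.227  0.014]
black_collar 0.62 [381, 264, 410, 314] 398.7 281.9 [ 0.632 -0.224  0.014]
black_collar 0.54 [214, 175, 233, 191] 222.3 183.8 [0.6   0.261 0.014]
jar 0.74 [297, 148, 317, 184] 306.9 166.3 [0.794 0.142 0.014]
beaker 0.82 [357, 175, 388, 223] 373.1 201.6 [ 0.811 -0.051  0.014]
amber_bottle 0.84 [418, 216, 452, 268] 436.1 246.0 [ 0.797 -0.228  0.014]
wrench 0.85 [192, 288, 260, 340] 228.0 310.7 [ 0.357 -0.006  0.014]
screwdriver 0.65 [119, 149, 171, 189] 136.1 175.3 [0.495 0.451 0.014]
```

```bash
python3 -c "
import cv2
a=cv2.imread('pics/top.png')[120:320,140:420];b=cv2.imread('pics/side.png')[140:400,110:460]
cv2.imwrite('pics/top2.png',cv2.resize(a,None,fx=2.8,fy=2.8,interpolation=cv2.INTER_CUBIC));cv2.imwrite('pics/side2.png',cv2.resize(b,None,fx=2.2,fy=2.2,interpolation=cv2.INTER_CUBIC))"
```

```text
(no output)
```

View pics/top2.png

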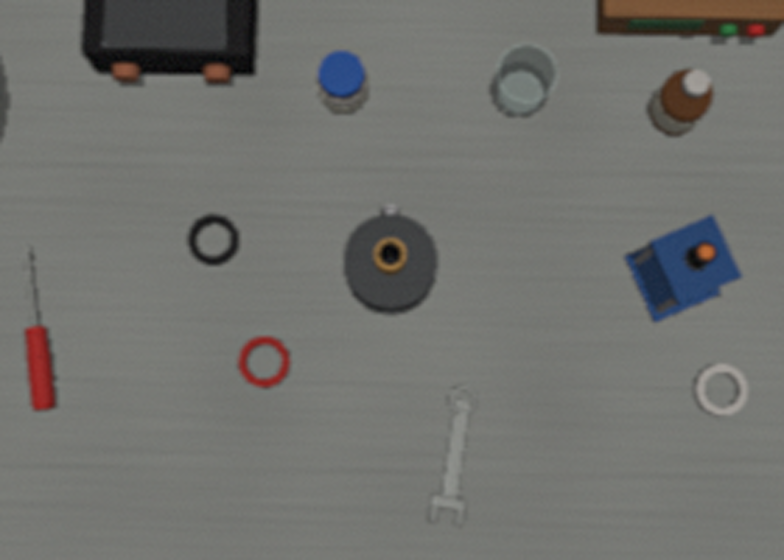

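View pics/side2.png

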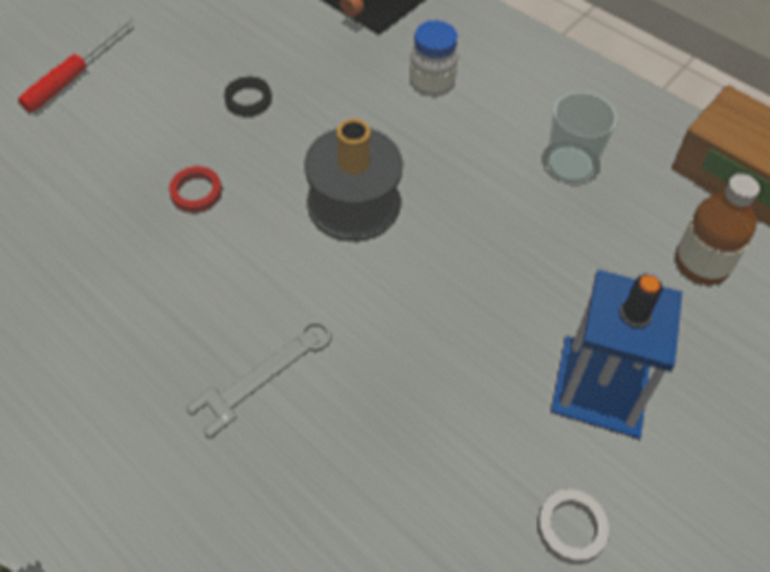

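The top view shows the mouth at about (279,211), the red ring at (235,249), the white ring at (397,259) and the probe button at (392,210). The trap sits mid-scene and the stand is at the right. I'll refine these positions by fitting hull centroids in both views.

```bash
cat >> h.py <<'E'
from scipy.optimize import least_squares
def hullc(p):
    h=cv2.convexHull(np.asarray(p,np.float32)); m=cv2.moments(h); return np.array([m["m10"]/m["m00"],m["m01"]/m["m00"]]),m["m00"]
A=np.linspace(0,2*np.pi,60)
def cyl(x,y,r,z0,z1): return np.array([[x+r*np.cos(a),y+r*np.sin(a),z] for a in A for z in(z0,z1)])
def mask(c,kind,uv,rad):
    h=cv2.cvtColor(c["pixels"],cv2.COLOR_RGB2HSV).astype(int); H,S,V=h[...,0],h[...,1],h[...,2]
    m={"red":(S>110)&((H<8)|(H>172)),"white":(S<45)&(V>150),"brass":(S>90)&(H>8)&(H<28),"orange":(S>150)&(H>3)&(H<20)&(V>120)}[kind]
    yy,xx=np.mgrid[:420,:560]; m=m&(np.hypot(xx-uv[0],yy-uv[1])<rad); return m
def fit(c2,kind,x0,r,z0,z1,rad=22):
    obs=[]
    for c in c2:
        g=proj(c,[x0[0],x0[1],(z0+z1)/2]); m=mask(c,kind,g,rad); p=np.argwhere(m)[:,::-1]
        if len(p)<4: obs.append(None); continue
        # pixel corners
        q=np.vstack([p+[a,b] for a in(-.5,.5) for b in(-.5,.5)]); obs.append(hullc(q))
    out=[]
    for sel in ([0],[1],[0,1]):
        sel=[i for i in sel if i<len(c2) and obs[i] is not None]
        if not sel: continue
        f=lambda x:np.concatenate([hullc([proj(c2[i],P) for P in cyl(x[0],x[1],r,z0,z1)])[0]-obs[i][0] for i in sel])
        s=least_squares(f,x0,diff_step=1e-4); out.append(s.x)
    ar=[(obs[i][1].round(),hullc([proj(c2[i],P) for P in cyl(*out[-1],r,z0,z1)])[1].round()) if obs[i] else None for i in range(len(c2))]
    return np.round(out,4).tolist(),ar
def go(p,yaw=np.pi):
    from scipy.spatial.transform import Rotation as Ro
    o=status.get_obs(); R=Ro.from_euler("xyz",o["eef_rot"]); T=Ro.from_euler("xyz",[np.pi,0,yaw])
    return (R.inv().apply(np.array(p)-o["ee_pos"])/.5).round(4),((R.inv()*T).as_rotvec()/(np.pi/2)).round(4)
E
python3 - <<'E'
from h import *
t=vision.camera("top"); s=vision.camera("side"); c=[t,s]
print("white",fit(c,"white",(.444,-.283),.028,0,.016))
print("red",fit(c,"red",(.469,.204),.028,0,.014))
print("neck",fit(c,"brass",(.566,.07),.016,.07,.118,30))
print("button",fit(c,"orange",(.56,-.255),.009,.175,.179,14))
print(go([.444,-.283,.12]))
E
```

```text
Traceback (most recent call last):
  File "h.py", line 37, in fit
    ar=[(obs[i][1].round(),hullc([proj(c2[i],P) for P in cyl(*out[-1],r,z0,z1)])[1].round()) if obs[i] else None for i in range(len(c2))]
         ^^^^^^^^^^^^^^^
AttributeError: 'float' object has no attribute 'round'
```

```bash
sed -i 's/obs\[i\]\[1\].round()/round(obs[i][1])/; s/)\[1\].round())/)[1])/' h.py
python3 - <<'E'
from h import *
t=vision.camera("top"); s=vision.camera("side"); c=[t,s]
print("white",fit(c,"white",(.444,-.283),.028,0,.016))
print("red",fit(c,"red",(.469,.204),.028,0,.014))
print("neck",fit(c,"brass",(.566,.07),.016,.07,.118,30))
print("button",fit(c,"orange",(.56,-.255),.009,.175,.179,14))
print(go([.444,-.283,.12]))
E
```

```text
white ([[0.4495, -0.2838], [0.4513, -0.2829], [0.4508, -0.2831]], [(249, 292.1839579746593), (1014, 898.8492290941067)])
red ([[0.4713, 0.2114], [0.4701, 0.2114], [0.4706, 0.2115]], [(268, 277.1437450796366), (386, 438.18945108982734)])
neck ([[0.5767, 0.0758], [0.5737, 0.0758], [0.575, 0.076]], [(128, 121.25122770131566), (336, 339.79740050272085)])
button ([[0.5735, -0.2335], [0.5715, -0.2369], [0.5723, -0.236]], [(20, 36.099702685372904), (23, 93.59461029665545)])
(array([-1.024 , -1.3459,  0.1708]), array([-0.    , -0.    , -0.2112]))
```

Run:
```python
from h import *
print(go([.33,.04,.2]))
```

```text
(array([-0.598 , -0.8094,  0.0108]), array([-0.    , -0.    , -0.2112]))
```

```bash
python3 -m pendant '[-0.6,-0.81,0.01,0,0,-0.211,1,-0.6,-0.81,0.01,0,0,-0.211,1,-0.6,-0.81,0.01,0,0,-0.211,1,-0.6,-0.81,0.01,0,0,-0.211,1,-0.6,-0.81,0.01,0,0,-0.211,1,-0.6,-0.81,0.01,0,0,-0.211,1,-0.6,-0.81,0.01,0,0,-0.211,1,-0.6,-0.81,0.01,0,0,-0.211,1,-0.6,-0.81,0.01,0,0,-0.211,1,-0.6,-0.81,0.01,0,0,-0.211,1,-0.6,-0.81,0.01,0,0,-0.211,1,-0.6,-0.81,0.01,0,0,-0.211,1]' 30
python3 - <<'E'
from h import *
print(go([.4505,-.283,.09]))
t=vision.camera("top"); s=vision.camera("side"); c=[t,s]
h=cv2.cvtColor(s["pixels"],cv2.COLOR_RGB2HSV)
print(h[366:396:3,345:395:4,1]);print(h[366:396:3,345:395:4,2])
x,y=proj(s,[.572,-.236,.177]).astype(int); print(x,y)
for k in range(3): print(h[y-6:y+8,x-8:x+9,k])
E
```

```text
time_s: 2.6
ee_pos: [0.331, 0.0384, 0.2005]
eef_rot: [3.142, 0.0, 3.138]
force: [0.5, 0.1, -0.1]
grip_width: 0.0941
grip_force: 0.0
(array([-0.2415, -0.6418,  0.2209]), array([ 0.0001,  0.    , -0.0026]))
[[11 11 11  9 13 14 15 13 14 12 11 11 11]
 [11  9  9 12 13 15 14 17 12 14 11  9 12]
 [11 11 11 14 12 12 12 12 17 13 12 11 11]
 [ 9 11 11 13 11 12 11 11 11 15 12 11 12]
 [11 11 13 14 11 11 11 11 11 19 14 11  9]
 [10 11 11 16 10 11 11 11 11 17 14 12 12]
 [12 11  9 15 13  9 11 12  9 12 12 12  9]
 [11  9 10 13 13 13  9 11 10 13 10  9 11]
 [11  9 11 11 16 14 12 13 13 14  9 11  9]
 [11  9 11  9 12 16 13 15 16 10 11 12 12]]
[[166 165 160 166 197 198 184 199 197 167 164 168 166]
 [165 164 163 189 197 116 127 104 184 195 166 164 169]
 [165 164 166 198 154 170 167 164 103 199 170 167 164]
 [165 166 158 199 162 164 168 165 139 187 189 166 168]
 [163 164 160 201 165 163 164 169 167 136 197 167 166]
 [160 163 159 195 184 165 163 164 170 138 196 168 167]
 [166 163 165 150 198 164 164 164 165 188 193 166 167]
 [165 165 161 115 200 195 166 164 174 199 177 164 165]
 [164 164 165 161 115 199 198 197 
[... 2369 characters left out ...]
100 180 216 218 216 214 216 216 205 166 149 163 163 164 164]
 [ 94  59 105 182 214 216 215 214 214 217 211 171 127 156 165 163 164]
 [ 72  55  96 170 206 216 216 215 215 217 214 182 116 143 158 160 163]
 [ 57  56  73 131 179 207 216 216 216 217 212 173  98 126 150 153 152]
 [ 51  56  58  91 136 178 201 206 206 205 187 128  71 117 145 149 149]
 [ 51  53  56  63  91 126 146 157 161 154 124  71  83 129 147 146 147]
 [ 52  53  54  57  59  71  80  88  94  91  67  64 106 141 149 145 145]
 [ 53  51  52  53  53  56  57  56  57  58  53  81 126 147 147 147 146]
 [ 49  53  52  52  52  52  53  54  54  51  60 103 141 149 146 146 146]
 [ 49  53  51  52  52  52  52  51  48  50  76 126 147 148 146 148 148]]
```

```bash
sed -i 's/(V>150)/(V>181)/; s/(S>150)&(H>3)&(H<20)&(V>120)/(S>95)\&(H<20)\&(V>110)/' h.py
python3 - <<'E'
from h import *
t=vision.camera("top"); s=vision.camera("side"); c=[t,s]
print("white",fit(c,"white",(.448,-.283),.028,0.0155,.016))
for cc in c:
    r=silhouettes("white_ring",cc)[0]; p=np.argwhere(r["region"])[:,::-1]; u,a=hullc(p); print(r["score"],a,onz(cc,*u,.008))
print("button",fit(c,"orange",(.567,-.245),.011,.175,.179,14))
print("neck",fit(c,"brass",(.575,.076),.016,.07,.118,30))
E
```

```text
white ([[0.4478, -0.283], [0.4478, -0.283]], [None, (790, 804.8545657382347)])
0.65 260.5 [ 0.44975974 -0.28390817  0.008     ]
0.91 849.0 [ 0.44683299 -0.28345784  0.008     ]
button ([[0.5738, -0.2335], [0.5724, -0.2331], [0.5729, -0.2332]], [(26, 53.21450801566243), (66, 134.6226715152152)])
neck ([[0.5767, 0.0764], [0.5738, 0.0759], [0.5751, 0.0763]], [(132, 121.25769971078262), (335, 339.7160121863708)])
```

```bash
python3 -m pendant '[-0.24,-0.642,0.2,0,0,0,1,-0.24,-0.642,0.2,0,0,0,1,-0.24,-0.642,0.2,0,0,0,1,-0.24,-0.642,0.2,0,0,0,1,-0.24,-0.642,0.2,0,0,0,1,-0.24,-0.642,0.2,0,0,0,1,-0.24,-0.642,0.2,0,0,0,1,-0.24,-0.642,0.2,0,0,0,1,-0.24,-0.642,0.2,0,0,0,1]'
```

```text
time_s: 3.8
ee_pos: [0.4509, -0.2814, 0.0995]
eef_rot: [3.14, -0.001, 3.141]
force: [0.2, -0.5, 0.0]
grip_width: 0.0943
grip_force: 0.0
```

```bash
python3 -m pendant '[0.005,-0.004,0.1,0,0,0,1,0.005,-0.004,0.17,0,0,0,1,0.005,-0.004,0.19,0,0,0,1,0.005,-0.004,0.19,0,0,0,0.5,0.005,-0.004,0.19,0,0,0,0,0.005,-0.004,0.19,0,0,0,-0.1,0.005,-0.004,0.19,0,0,0,-0.1,0.005,-0.004,0.19,0,0,0,-0.1,0.005,-0.004,0.19,0,0,0,-0.1]' 25
```

```text
time_s: 4.7
ee_pos: [0.4485, -0.2838, 0.0061]
eef_rot: [-3.141, 0.001, 3.141]
force: [-1.0, 2.1, 6.7]
grip_width: 0.0559
grip_force: 25.0
```

```bash
python3 -m pendant '[0,0,-0.05,0,0,0,-0.1,0,0,-0.15,0,0,0,-0.1,0,0,-0.25,0,0,0,-0.1,0,0,-0.32,0,0,0,-0.1,0,0,-0.32,0,0,0,-0.1]' 25
python3 - <<'E'
from h import *
t=vision.camera("top"); s=vision.camera("side"); c=[t,s]
o=status.get_obs(); p=o["ee_pos"]; print(p, o["eef_rot"])
save(s,"g1.png",(300,150,500,350),3)
print(fit(c,"white",p[:2],.028,p[2]+.0085,p[2]+.009,26))
print(go([.575,.076,.165]))
E
```

```text
time_s: 5.2
ee_pos: [0.4498, -0.2848, 0.1706]
eef_rot: [-3.137, 0.007, 3.141]
force: [-0.4, -0.3, -1.2]
grip_width: 0.0557
grip_force: 25.0
[ 0.4481782  -0.28365117  0.16544984] [-3.14120803e+00  4.65839560e-04  3.14122133e+00]
([[0.4521, -0.2873], [0.4521, -0.2873]], [None, (1509, 1099.4636274576187)])
(array([-2.534e-01,  7.194e-01,  7.000e-04]), array([-0.0002,  0.0003, -0.0002]))
```

View pics/g1.png

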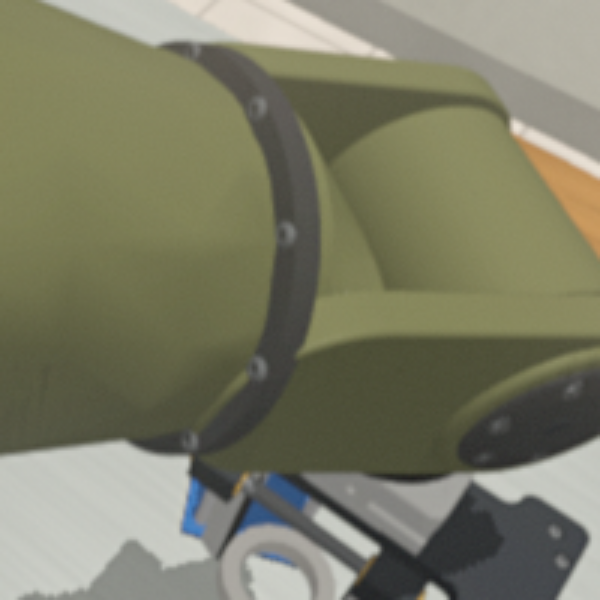

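The crop shows the arm hiding much of the scene, and the white ring held between the fingers (crop (275,570), so about image (392,340)). Next I'll go above the neck.

```bash
python3 -m pendant '[-0.253,0.719,0,0,0,0,-0.1,-0.253,0.719,0,0,0,0,-0.1,-0.253,0.719,0,0,0,0,-0.1,-0.253,0.719,0,0,0,0,-0.1,-0.253,0.719,0,0,0,0,-0.1,-0.253,0.719,0,0,0,0,-0.1,-0.253,0.719,0,0,0,0,-0.1,-0.253,0.719,0,0,0,0,-0.1,-0.253,0.719,0,0,0,0,-0.1,-0.253,0.719,0,0,0,0,-0.1]'
python3 - <<'E'
from h import *
t=vision.camera("top"); s=vision.camera("side"); c=[t,s]
o=status.get_obs(); p=o["ee_pos"]; print(p, o["eef_rot"])
print(fit(c,"white",p[:2],.028,p[2]+.0085,p[2]+.009,30))
a=s["pixels"][150:280,200:340,::-1]; b=t["pixels"][160:260,220:340,::-1]
a=cv2.resize(a,(420,390),interpolation=2); b=cv2.resize(b,(380,390),interpolation=2)[:, :380]
cv2.imwrite("pics/n1.png",np.hstack([a,b]))
E
```

```text
time_s: 6.3
ee_pos: [0.5742, 0.0759, 0.1635]
eef_rot: [-3.141, -0.003, -3.141]
force: [-0.0, 0.4, -0.5]
grip_width: 0.0561
grip_force: 25.0
[0.57434044 0.07478388 0.16441537] [-3.14134059e+00 -1.81953664e-03  3.14029520e+00]
([], [None, None])
```

View pics/n1.png

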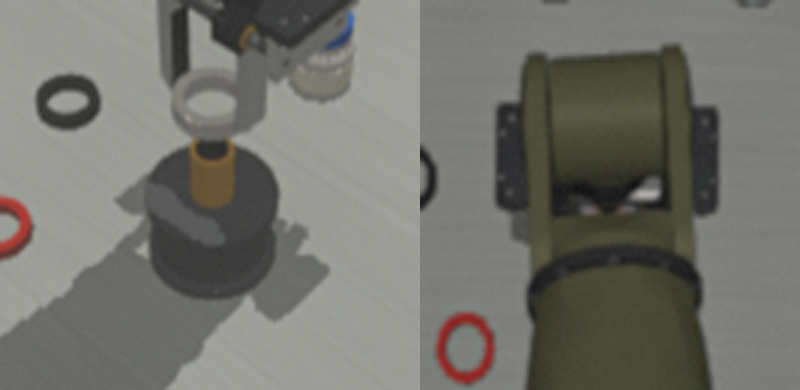

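```bash
cat >> h.py <<'E'
def poly(sh,pts):
    m=np.zeros((sh[0]*4,sh[1]*4),np.uint8); cv2.fillPoly(m,[cv2.convexHull(np.round((np.asarray(pts)+.5)*4).astype(np.int32))],1); return m.astype(bool)
def ringmask(c,x,y,z,h,ro=.028,ri=.019):
    P=lambda r,zz:[proj(c,[x+r*np.cos(a),y+r*np.sin(a),zz]) for a in A]
    out=poly((420,560),P(ro,z)+P(ro,z+h)); hole=poly((420,560),P(ri,z))&poly((420,560),P(ri,z+h))
    m=(out&~hole).astype(np.float32); return cv2.resize(m,(560,420),interpolation=cv2.INTER_AREA)
def ringfit(c,reg,x0,y0,z,h,span=.006,occ=None):
    reg=reg.astype(float); best=(1e9,)
    w=np.ones_like(reg) if occ is None else (~occ).astype(float)
    res=[]
    for dx in np.arange(-span,span+1e-6,.001):
        for dy in np.arange(-span,span+1e-6,.001):
            m=ringmask(c,x0+dx,y0+dy,z,h); res.append((float((w*np.abs(m-reg)).sum()),x0+dx,y0+dy))
    res.sort(); k=np.array(res[:6]); return k[0].round(4),k[:,1:].mean(0).round(4)
E
python3 - <<'E'
from h import *
P=[]; 
for _ in range(3):
    s=vision.camera("side"); o=status.get_obs(); P.append(o["ee_pos"])
    r=silhouettes("white_ring",s)
    if r: g=r[0]
    print([ (round(q["score"],2),q["extent"]) for q in r[:2]])
p=np.mean(P,0); print(p)
for z in(.156,.158,.160): print(z,g["region"].sum(),ringfit(s,g["region"],p[0],p[1],z,.016))
m=ringmask(s,p[0],p[1],.158,.016)
im=s["pixels"][:,:,::-1].copy(); 
a=im[150:240,230:320]; b=a.copy(); b[g["region"][150:240,230:320]]=(0,0,255); d=a.copy(); d[m[150:240,230:320]>.5]=(0,255,0)
cv2.imwrite("pics/n2.png",cv2.resize(np.hstack([a,b,d]),None,fx=2.9,fy=2.9,interpolation=0))
E
```

```text
[(0.85, [255.3, 175.0, 277.2, 192.7])]
[(0.54, [255.5, 175.6, 275.0, 192.0])]
[(0.67, [255.7, 174.1, 278.8, 196.0]), (0.5, [246.9, 194.6, 292.5, 250.8])]
[0.57467414 0.07478827 0.1652029 ]
0.156 381 (array([1.45125e+02, 5.73700e-01, 7.58000e-02]), array([0.5735, 0.076 ]))
0.158 381 (array([1.488125e+02, 5.727000e-01, 7.480000e-02]), array([0.5722, 0.0748]))
0.16 381 (array([1.525625e+02, 5.707000e-01, 7.380000e-02]), array([0.5708, 0.0736]))
```

View pics/n2.png

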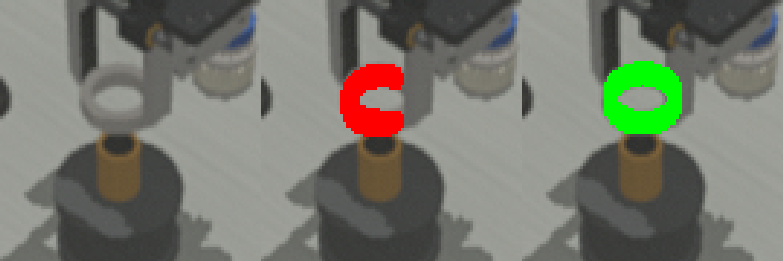

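```bash
python3 -m pendant '[-0.002,0.003,0.04,0,0,0,-0.1,-0.002,0.003,0.07,0,0,0,-0.1,-0.002,0.003,0.08,0,0,0,-0.1,-0.002,0.003,0.086,0,0,0,-0.1,-0.002,0.003,0.092,0,0,0,-0.1,-0.002,0.003,0.098,0,0,0,-0.1,-0.002,0.003,0.098,0,0,0,-0.1]'
python3 - <<'E'
from h import *
s=vision.camera("side"); o=status.get_obs(); print(o["ee_pos"],o["force"],o["moment"])
a=s["pixels"][170:240,230:320,::-1]
cv2.imwrite("pics/n3.png",cv2.resize(a,None,fx=6,fy=6,interpolation=2))
E
```

```text
time_s: 7.4
ee_pos: [0.5759, 0.0772, 0.1165]
eef_rot: [3.142, 0.0, 3.141]
force: [0.1, 0.3, -0.5]
grip_width: 0.0556
grip_force: 25.0
[0.57592218 0.07726922 0.11661762] [-0.94651993 -0.16525668 -1.16726974] [0.02866365 0.04464095 0.05208121]
```

View pics/n3.png

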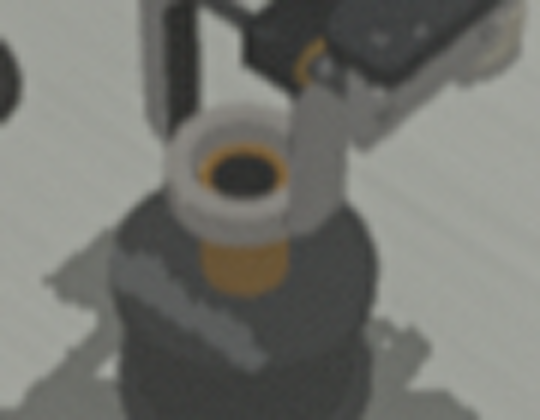

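The ring surrounds the neck rim (crop (245,175)) with a gap and no contact force. I'll carry on down.

```bash
python3 -m pendant '[0,0,0.02,0,0,0,-0.1,0,0,0.04,0,0,0,-0.1,0,0,0.06,0,0,0,-0.1,0,0,0.07,0,0,0,-0.1,0,0,0.075,0,0,0,-0.1,0,0,0.079,0,0,0,-0.1,0,0,0.081,0,0,0,-0.1,0,0,0.081,0,0,0,-0.1]'
```

```text
time_s: 8.25
ee_pos: [0.576, 0.0773, 0.0763]
eef_rot: [3.142, 0.001, 3.141]
force: [-0.1, -1.0, 0.3]
grip_width: 0.0558
grip_force: 25.0
```

```bash
python3 -m pendant '[0,0,0.001,0,0,0,0.3,0,0,0.001,0,0,0,0.6,0,0,0,0,0,0,1,0,0,0,0,0,0,1,0,0,-0.05,0,0,0,1,0,0,-0.12,0,0,0,1,0,0,-0.2,0,0,0,1,0,0,-0.2,0,0,0,1]'
python3 - <<'E'
from h import *
s=vision.camera("side"); o=status.get_obs(); p=o["ee_pos"]
r=silhouettes("white_ring",s)
for q in r[:2]: print(q["score"],q["extent"])
print("side fit",fit([s],"brass",(.575,.076),.016,.086,.118,20))
if r:
  for z in(.07,.075): print(z,ringfit(s,r[0]["region"],.574,.076,z,.016))
a=s["pixels"][170:260,230:330,::-1]
cv2.imwrite("pics/n4.png",cv2.resize(a,None,fx=5,fy=5,interpolation=2))
print(go([.4705,.2113,.13])); print(go([.4705,.2113,.006]))
E
```

```text
time_s: 9.05
ee_pos: [0.5779, 0.0774, 0.1815]
eef_rot: [3.141, 0.008, 3.141]
force: [0.2, 0.0, 0.4]
grip_width: 0.0941
grip_force: 0.0
0.59 [260.4, 206.9, 280.3, 220.2]
side fit ([[0.5722, 0.0744], [0.5722, 0.0744]], [(270, 274.5569462517742)])
0.07 (array([1.879375e+02, 5.740000e-01, 7.600000e-02]), array([0.5738, 0.0768]))
0.075 (array([1.920625e+02, 5.710000e-01, 7.400000e-02]), array([0.5708, 0.0742]))
(array([0.2113, 0.2679, 0.0926]), array([ 0.0001,  0.0009, -0.0002]))
(array([0.2117, 0.2679, 0.3406]), array([ 0.0001,  0.0009, -0.0002]))
```

View pics/n4.png

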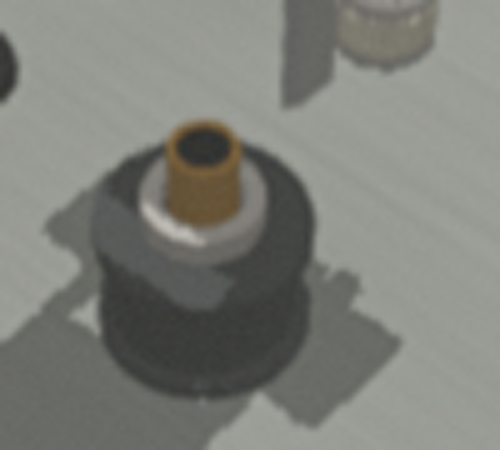

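The white ring lies flat on the flange around the neck, at crop (205,205). Now the red collar.

```bash
python3 -m pendant '[0.21,0.268,0.153,0,0,0,1,0.21,0.268,0.153,0,0,0,1,0.21,0.268,0.153,0,0,0,1,0.21,0.268,0.153,0,0,0,1,0.21,0.268,0.153,0,0,0,1,0.21,0.268,0.25,0,0,0,1,0.21,0.268,0.32,0,0,0,1,0.21,0.268,0.342,0,0,0,1,0.21,0.268,0.342,0,0,0,1]'
python3 - <<'E'
from h import *
t=vision.camera("top");s=vision.camera("side"); o=status.get_obs(); print(o["ee_pos"],o["force"],go([.471,.2113,.005]))
for z,c in((.014,t),(.014,s)):
    r=silhouettes("red_collar",c)
    if r: print(r[0]["score"],r[0]["extent"],ringfit(c,r[0]["region"],.471,.2113,0,.014))
E
```

```text
time_s: 10.05
ee_pos: [0.4704, 0.2106, 0.0038]
eef_rot: [-3.141, -0.003, 3.141]
force: [0.5, 0.5, -0.3]
grip_width: 0.0938
grip_force: 0.0
[0.47176763 0.21126168 0.00612589] [-0.51625844  0.69066166 -0.29239106] (array([0.0015, 0.0001, 0.0023]), array([ 0.0002,  0.0008, -0.0005]))
0.51 [187.9, 220.2, 209.3, 236.0] (array([163.1875,   0.469 ,   0.2093]), array([0.4685, 0.2093]))
```

```bash
python3 -m pendant '[0,0,0,0,0,0,0.5,0,0,0,0,0,0,0,0,0,0,0,0,0,-0.1,0,0,0,0,0,0,-0.1,0,0,0,0,0,0,-0.1,0,0,0,0,0,0,-0.1]' 25;  python3 - <<'E'
from h import *
o=status.get_obs(); print(o["ee_pos"],o["force"],o["grip_width"]); z=o["ee_pos"][2]
print(go([.576,.0768,.165]))
E
```

```text
time_s: 10.85
ee_pos: [0.4709, 0.2113, 0.005]
eef_rot: [3.142, -0.0, 3.141]
force: [-0.8, 0.3, 1.5]
grip_width: 0.0558
grip_force: 25.0
[0.47093412 0.21133776 0.00498664] [-0.7967757   0.30279072  1.520987  ] 0.055757831745455934
(array([-0.2102, -0.269 , -0.32  ]), array([ 0.    , -0.    , -0.0002]))
```

```bash
python3 -m pendant '[0,0,-0.05,0,0,0,-0.1,0,0,-0.15,0,0,0,-0.1,0,0,-0.25,0,0,0,-0.1,-0.05,-0.06,-0.32,0,0,0,-0.1,-0.21,-0.269,-0.32,0,0,0,-0.1,-0.21,-0.269,-0.32,0,0,0,-0.1,-0.21,-0.269,-0.32,0,0,0,-0.1,-0.21,-0.269,-0.32,0,0,0,-0.1,-0.21,-0.269,-0.26,0,0,0,-0.1,-0.21,-0.269,-0.238,0,0,0,-0.1,-0.21,-0.269,-0.238,0,0,0,-0.1]'
python3 - <<'E'
from h import *
s=vision.camera("side"); o=status.get_obs(); print(o["ee_pos"],o["force"])
a=s["pixels"][170:240,230:320,::-1]
cv2.imwrite("pics/n5.png",cv2.resize(a,None,fx=6,fy=6,interpolation=2))
E
```

```text
time_s: 11.95
ee_pos: [0.5747, 0.0772, 0.1223]
eef_rot: [-3.141, -0.004, -3.141]
force: [-0.7, -0.5, -0.2]
grip_width: 0.0554
grip_force: 25.0
[0.57542991 0.07727134 0.1237843 ] [-0.07194066  0.54028639 -0.21716677]
```

View pics/n5.png

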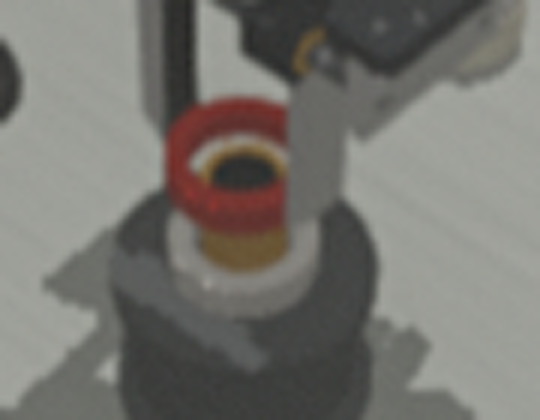

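The red collar is around the mouth (crop (240,170)), centred and with no force. I'll lower it.

```bash
python3 -m pendant '[0,0,0.012,0,0,0,-0.1,0,0,0.024,0,0,0,-0.1,0,0,0.036,0,0,0,-0.1,0,0,0.048,0,0,0,-0.1,0,0,0.056,0,0,0,-0.1,0,0,0.061,0,0,0,-0.1,0,0,0.065,0,0,0,-0.1,0,0,0.065,0,0,0,-0.1]'
```

```text
time_s: 12.8
ee_pos: [0.5758, 0.0768, 0.0913]
eef_rot: [3.142, -0.0, 3.141]
force: [0.2, -0.2, -0.2]
grip_width: 0.0554
grip_force: 25.0
```

```bash
python3 -m pendant '[0,0,0.001,0,0,0,-0.1,0,0,0.001,0,0,0,0.3,0,0,0.001,0,0,0,0.6,0,0,0,0,0,0,1,0,0,0,0,0,0,1,0,0,-0.05,0,0,0,1,0,0,-0.12,0,0,0,1,0,0,-0.22,0,0,0,1,0,0,-0.3,0,0,0,1,0,0,-0.3,0,0,0,1]'
python3 - <<'E'
from h import *
t=vision.camera("top");s=vision.camera("side"); o=status.get_obs(); p=o["ee_pos"];print(p,go([.573,-.234,.24]))
a=s["pixels"][170:260,230:330,::-1];b=s["pixels"][250:350,350:430,::-1]
cv2.imwrite("pics/n6.png",np.hstack([cv2.resize(a,(500,450),interpolation=2),cv2.resize(b,(300,450),interpolation=2)[:,:]]))
for k in("orange",): print(fit([t,s],k,(.573,-.234),.011,.175,.179,14))
# grip axis in side view: dark pixels hull
h=cv2.cvtColor(s["pixels"],cv2.COLOR_RGB2HSV); u=proj(s,[.573,-.234,.155]); yy,xx=np.mgrid[:420,:560]
m=(h[...,2]<75)&(np.hypot(xx-u[0],yy-u[1])<26); q=np.argwhere(m)[:,::-1]
print(q.min(0),q.max(0),[proj(s,[.573,-.234,z]).round(1) for z in(.135,.155,.175)])
for y in range(272,312,5):
    w=np.where(m[y])[0]; print(y,w.min() if len(w) else 0,w.max() if len(w) else 0)
E
```

```text
time_s: 13.8
ee_pos: [0.5775, 0.0769, 0.2475]
eef_rot: [3.141, 0.009, 3.141]
force: [1.2, 0.3, -0.2]
grip_width: 0.094
grip_force: 0.0
[0.57597266 0.07676878 0.24179964] (array([ 0.0057, -0.6215,  0.0035]), array([ 0.    ,  0.0008, -0.0002]))
([[0.5736, -0.2329], [0.5724, -0.2331], [0.5728, -0.233]], [(30, 53.2141118592117), (66, 134.59754842100665)])
[393 267] [410 288] [array([399.5, 281.3]), array([402.3, 275.4]), array([405.3, 269.2])]
272 397 409
277 394 407
282 393 405
287 396 401
292 0 0
297 0 0
302 0 0
307 0 0
```

View pics/n6.png

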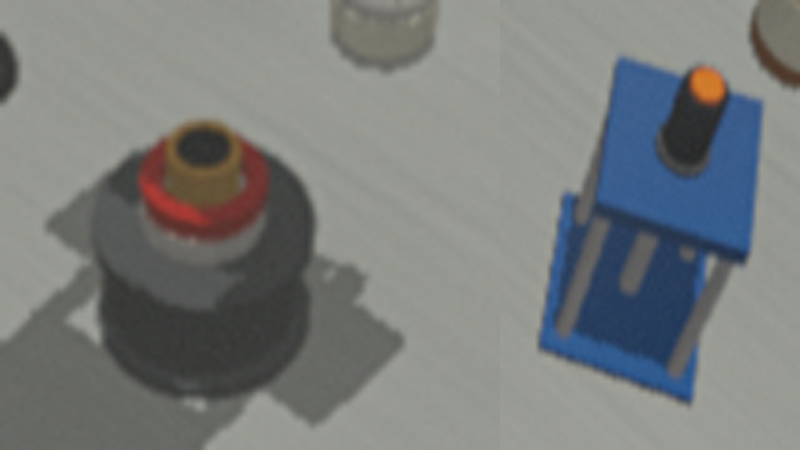

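The red collar sits on the white ring, level (crop (205,195)), and the probe hangs in the stand with its button at (707,85). Next is the probe.

```bash
python3 -m pendant '[0.004,-0.62,0.04,0,0,0,1,0.004,-0.62,0.04,0,0,0,1,0.004,-0.62,0.04,0,0,0,1,0.004,-0.62,0.04,0,0,0,1,0.004,-0.62,0.04,0,0,0,1,0.004,-0.62,0.04,0,0,0,1,0.004,-0.62,0.04,0,0,0,1,0.004,-0.62,0.04,0,0,0,1,0.004,-0.62,0.12,0,0,0,1,0.004,-0.62,0.18,0,0,0,1,0.004,-0.62,0.207,0,0,0,1,0.004,-0.62,0.207,0,0,0,1]'
python3 - <<'E'
from h import *
s=vision.camera("side"); o=status.get_obs(); p=o["ee_pos"];print(p,o["force"],go([.574,-.233,.138]))
E
```

```text
time_s: 15.1
ee_pos: [0.5734, -0.2316, 0.1363]
eef_rot: [3.14, -0.003, -3.141]
force: [-0.1, 0.1, 0.0]
grip_width: 0.094
grip_force: 0.0
[ 0.5740366  -0.23222151  0.13822107] [-0.64737178  0.70538531  0.2462011 ] (array([ 0.0001, -0.0016,  0.0004]), array([ 0.0002, -0.0003,  0.0005]))
```

Close on the grip.

```bash
python3 -m pendant '[0,-0.0015,0,0,0,0,0.4,0,-0.0015,0,0,0,0,0,0,-0.0015,0,0,0,0,-0.4,0,-0.0015,0,0,0,0,-0.8,0,-0.0015,0,0,0,0,-0.8,0,-0.0015,0,0,0,0,-0.8,0,-0.0015,0,0,0,0,-0.8,0,-0.0015,0,0,0,0,-0.8]' 35; python3 -c "
from h import *
t=vision.camera('top');s=vision.camera('side'); o=status.get_obs(); print(o['ee_pos'],o['force'],o['moment'],o['grip_width'])"
```

```text
time_s: 15.95
ee_pos: [0.5738, -0.234, 0.1379]
eef_rot: [3.142, -0.0, 3.141]
force: [0.3, -0.8, -0.2]
grip_width: 0.0336
grip_force: 0.0
[ 0.57376627 -0.23397079  0.1379239 ] [-0.4080184  -0.41740129  0.16790239] [0.04137544 0.04539361 0.01345215] 0.025621540966509707
```

```bash
python3 -m pendant '[0,0,0,0,0,0,-0.8,0,0,0,0,0,0,-0.8,0,0,0,0,0,0,-0.8]' 35; python3 -c "
from h import *
o=status.get_obs(); print(o['ee_pos'],o['force'],o['moment'],o['grip_width'])"
```

```text
time_s: 16.35
ee_pos: [0.5738, -0.2339, 0.1379]
eef_rot: [3.142, 0.0, 3.141]
force: [0.5, 1.3, -0.6]
grip_width: 0.0215
grip_force: 35.0
[ 0.57378518 -0.23393884  0.1379478 ] [ 0.53667754  1.30416564 -0.60254234] [ 0.11731134 -0.03496472 -0.07911809] 0.02150057328285649
```

```bash
python3 -m pendant '[0,0,-0.03,0,0,0,-0.8,0,0,-0.08,0,0,0,-0.8,0,0,-0.14,0,0,0,-0.8,0,0,-0.2,0,0,0,-0.8,0,0,-0.26,0,0,0,-0.8,0,0,-0.3,0,0,0,-0.8,0,0,-0.3,0,0,0,-0.8,0,0,-0.3,0,0,0,-0.8]'
python3 - <<'E'
from h import *
s=vision.camera("side"); o=status.get_obs(); p=o["ee_pos"];print(p,o["force"],o["eef_rot"])
h=cv2.cvtColor(s["pixels"],cv2.COLOR_RGB2HSV)
u=[proj(s,[p[0],p[1],p[2]+.019-.147+z]).round(1) for z in(0,.06,.12)]; print(u)
print(go([.576,.0768,.288]))
E
```

```text
time_s: 17.15
ee_pos: [0.5736, -0.2339, 0.2877]
eef_rot: [3.142, -0.0, 3.141]
force: [-0.1, 0.4, -2.0]
grip_width: 0.0211
grip_force: 35.0
[ 0.57343911 -0.23384964  0.28681931] [-0.85726487 -0.34897035 -1.93985172] [ 3.14092982e+00 -1.46257346e-03  3.14117650e+00]
[array([403., 274.]), array([412.3, 254.5]), array([423.1, 232. ])]
(array([-0.0049,  0.6213, -0.002 ]), array([ 0.0004, -0.0009, -0.0003]))
```

```bash
python3 -m pendant '[0,0.05,0,0,0,0,-0.8,0,0.11,0,0,0,0,-0.8,0,0.18,0,0,0,0,-0.8,0,0.25,0,0,0,0,-0.8,-0.005,0.32,0,0,0,0,-0.8,-0.005,0.39,0,0,0,0,-0.8,-0.005,0.46,0,0,0,0,-0.8,-0.005,0.53,0,0,0,0,-0.8,-0.005,0.58,0,0,0,0,-0.8,-0.005,0.61,0,0,0,0,-0.8,-0.005,0.621,0,0,0,0,-0.8,-0.005,0.621,0,0,0,0,-0.8]'
python3 - <<'E'
from h import *
s=vision.camera("side");t=vision.camera("top"); o=status.get_obs(); p=o["ee_pos"];print(p,o["force"],o["eef_rot"])
z0=p[2]+.019-.147
for z in(0,.06,.12): print(proj(s,[p[0],p[1],z0+z]).round(1),proj(t,[p[0],p[1],z0+z]).round(1))
print("mouth",proj(s,[.576,.0768,.118]))
for n in("probe","probe_band"):
    for r in silhouettes(n,s)[:2]: print(n,r["score"],r["extent"])
a=s["pixels"][100:260,200:340,::-1]
cv2.imwrite("pics/p1.png",cv2.resize(a,None,fx=3.7,fy=3.7,interpolation=2)); cv2.imwrite("pics/p1raw.png",s["pixels"][:,:,::-1])
E
```

```text
time_s: 18.4
ee_pos: [0.5763, 0.0764, 0.2874]
eef_rot: [-3.141, -0.001, 3.142]
force: [0.2, 0.8, -1.9]
grip_width: 0.0213
grip_force: 35.0
[0.57643453 0.07556081 0.28768784] [ 0.38706718  0.12628675 -0.7658358 ] [-3.14133782e+00 -4.03301263e-04  3.14036980e+00]
[271.1 184.5] [279.  207.6]
[271.2 163.2] [279.  204.2]
[271.2 139.1] [278.9 200.4]
mouth [270.5562897  197.85848911]
probe 0.83 [261.1, 118.1, 273.7, 186.6]
probe_band 0.81 [265.0, 115.2, 275.3, 187.0]
```

View pics/p1.png

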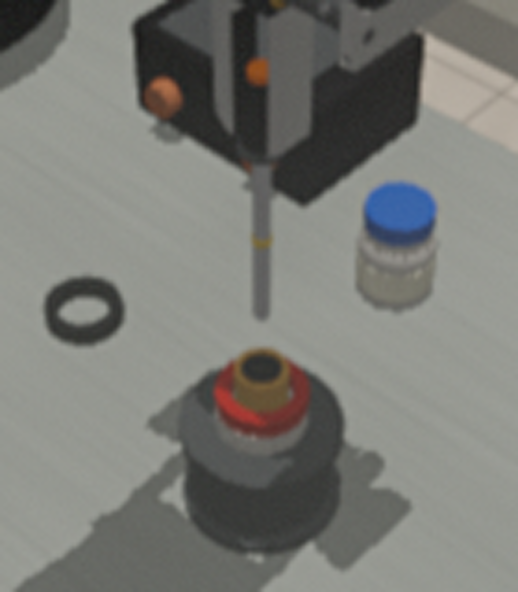

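The side view shows the probe upright above the mouth: rod column about 270.5, mouth centre about (270.7,199), band row about 165.7. I'll measure these to sub-pixel.

```bash
cat >> h.py <<'E'
def band(c,g,rad=14):
    im=c["pixels"].astype(float); b=np.clip((im[...,0]+im[...,1])/2-im[...,2]-18,0,None)
    yy,xx=np.mgrid[:420,:560]; b=b*((np.abs(xx-g[0])<7)&(np.abs(yy-g[1])<rad)); return np.array([(b*xx).sum(),(b*yy).sum()])/b.sum(),b.sum()
E
python3 - <<'E'
from h import *
B=[];P=[]
for _ in range(4):
    s=vision.camera("side"); o=status.get_obs(); P.append(o["ee_pos"]); B.append(band(s,(270.5,165.5),6)[0])
p=np.mean(P,0); b=np.mean(B,0); print(p,B,b)
print("pred band",proj(s,[p[0],p[1],p[2]+.019-.087]))
im=s["pixels"].astype(int)
for r in range(180,191): print(r,im[r,263:279].sum(1)//3)
print("mouth hull (brass, neck .1-.118)")
for lo in (.1,): print(fit([s],"brass",(.575,.076),.016,lo,.118,14))
# bore: dark pixels
g=proj(s,[.575,.076,.118]).astype(int); print(g)
for r in range(g[1]-7,g[1]+9): print(r,im[r,g[0]-10:g[0]+11].sum(1)//3)
E
```

```text
[0.57643428 0.07583528 0.2879418 ] [array([270.34038055, 165.13530655]), array([270.36784141, 165.15418502]), array([270.68541667, 165.15625   ]), array([270.81930185, 165.14784394])] [270.55323512 165.14839638]
pred band [271.06104433 162.99473642]
180 [147 148 149 150 148 124  99  96  96 103 126 148 150 150 147 147]
181 [147 146 148 149 148 128 102  95  96 102 124 148 152 150 150 148]
182 [147 147 146 148 147 134 104  95  97  99 126 147 151 150 149 150]
183 [149 147 146 147 146 134 106  94  95 100 125 145 150 149 151 150]
184 [149 147 147 148 146 138 105  93  95 103 128 147 149 148 150 150]
185 [149 149 148 150 149 142 113  99  98 111 137 149 149 147 148 149]
186 [149 150 149 149 148 147 132 120 119 132 145 150 150 149 149 148]
187 [149 149 150 149 150 151 146 144 145 145 147 147 148 150 148 149]
188 [148 150 151 149 151 151 150 151 149 149 147 147 148 148 149 149]
189 [148 148 149 149 150 151 150 149 149 148 148 146 146 146 148 148]
190 [150 149 149 150 149 151 151 149 150 150 150 150 148 146 146 146]
mouth hull (brass, neck .1-.118)
([[0.5715, 0.0739], [0.5715, 0.0739]], [(224, 2
[... 632 characters left out ...]
9  50  53  67  88  96
 113 135 147]
198 [138 114  85  88  89  69  51  48  49  48  50  49  50  49  48  57  80  87
  84  97 123]
199 [106  83  71  84  87  62  48  50  51  50  52  50  50  48  48  57  76  90
  77  70  87]
200 [76 71 72 84 88 67 51 49 52 50 50 50 49 50 48 59 84 89 76 69 68]
201 [70 69 73 80 88 79 60 52 48 50 48 49 47 48 54 66 86 87 73 70 69]
202 [70 72 71 74 86 88 76 65 55 53 52 51 56 56 70 79 89 80 68 69 69]
203 [71 69 65 74 79 84 85 79 74 70 70 69 72 76 85 87 84 77 67 65 69]
204 [71 71 66 75 78 79 83 84 85 88 86 85 85 84 85 80 78 74 75 67 67]
205 [85 78 72 78 76 75 76 80 82 82 84 84 82 80 79 79 77 84 88 74 69]
206 [92 88 83 84 78 75 76 77 78 81 78 77 79 80 80 77 77 84 97 78 70]
```

```bash
python3 -m pendant '[0,0,0.03,0,0,0,-0.8,0,0,0.06,0,0,0,-0.8,0,0,0.08,0,0,0,-0.8,0,0,0.1,0,0,0,-0.8,0,0,0.12,0,0,0,-0.8,0,0,0.14,0,0,0,-0.8,0,0,0.16,0,0,0,-0.8,0,0,0.18,0,0,0,-0.8,0,0,0.19,0,0,0,-0.8,0,0,0.19,0,0,0,-0.8]'
python3 - <<'E'
from h import *
P=[]
acc=0
for _ in range(6):
    s=vision.camera("side"); o=status.get_obs(); P.append(o["ee_pos"]); acc=acc+s["pixels"].astype(float)
p=np.mean(P,0); print(p,o["force"],o["eef_rot"]); np.save("acc.npy",acc/6)
im=(acc/6).astype(int)
for r in range(184,208): print(r,im[r,258:284].sum(1)//3)
c=cv2.resize((acc/6).astype(np.uint8)[170:220,240:300,::-1],None,fx=10,fy=10,interpolation=2); cv2.imwrite("pics/f1.png",c)
E
```

```text
time_s: 19.8
ee_pos: [0.5762, 0.0765, 0.1922]
eef_rot: [-3.142, -0.001, 3.141]
force: [-0.8, -0.4, -0.9]
grip_width: 0.0215
grip_force: 35.0
[0.57653401 0.07652904 0.193288  ] [-0.12775663  0.43125149 -1.27048404] [3.14154870e+00 6.69691121e-04 3.14119375e+00]
184 [150 150 151 150 150 150 150 149 150 146 123 100  96  95 106 136 149 151
 150 151 151 151 151 151 151 151]
185 [149 150 150 150 151 151 150 150 151 147 124 100  96  96 106 137 150 151
 150 150 151 151 152 152 152 151]
186 [148 149 149 150 151 151 151 151 152 148 125 100  96  96 107 137 151 151
 150 150 151 151 151 152 152 152]
187 [149 150 149 150 150 150 151 151 153 149 125 101  96  96 105 136 149 151
 151 151 150 150 151 151 152 151]
188 [150 150 150 150 150 150 151 152 153 150 126 101  96  96 106 136 149 150
 151 151 151 151 150 151 150 151]
189 [151 151 150 150 150 149 150 151 153 150 126 101  96  96 106 137 149 148
 148 148 150 151 151 151 150 151]
190 [153 153 152 151 151 150 150 150 152 150 127 101  96  96 108 138 151 150
 148 148 148 149 150 151 151 151]
191 [151 153 153 152 151 150 150 151 152 149 126 102  96  96 1
[... 994 characters left out ...]
100  95  63  45  57
  82  90  76  69  69  75  86 111]
201 [ 70  68  69  70  73  82  89  78  59  52  69  95 100 100  94  65  51  68
  88  88  73  69  69  67  68  74]
202 [ 66  71  71  71  70  75  85  87  76  64  72  94 100 100  94  71  69  82
  88  82  68  68  69  70  70  66]
203 [69 72 72 70 68 72 80 85 85 81 84 95 99 99 95 84 86 87 83 78 66 66 70 71
 71 68]
204 [71 71 72 70 66 74 78 80 83 85 86 91 92 91 91 86 84 82 79 78 73 68 69 71
 71 69]
205 [71 71 70 70 70 78 78 77 78 79 80 83 83 82 82 81 80 80 78 83 89 74 68 71
 71 69]
206 [74 74 72 72 78 84 81 77 78 77 78 79 80 79 79 78 80 79 78 85 98 80 70 70
 71 68]
207 [77 80 80 74 77 83 79 77 78 77 78 79 80 80 79 80 79 79 78 82 91 77 71 71
 70 66]
```

View pics/f1.png

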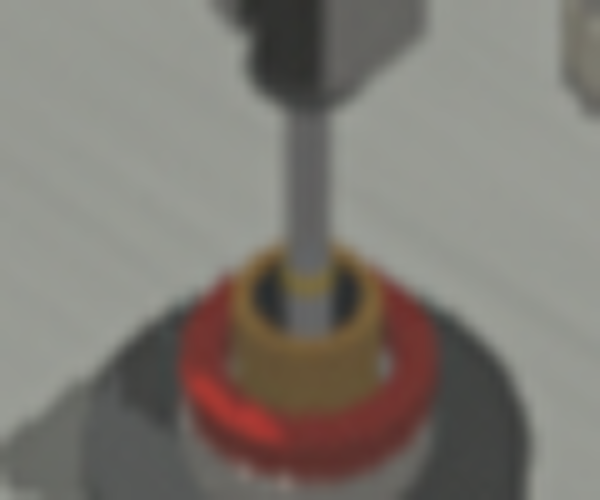

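```bash
python3 -m pendant '[0.001,0.001,0.005,0,0,0,-0.8,0.001,0.001,0.01,0,0,0,-0.8,0.001,0.001,0.0135,0,0,0,-0.8,0.001,0.001,0.0135,0,0,0,-0.8,0.001,0.001,0.0135,0,0,0,-0.8,0.001,0.001,0.0135,0,0,0,-0.8]'
python3 - <<'E'
from h import *
P=[];acc=0
for _ in range(6):
    s=vision.camera("side"); o=status.get_obs(); P.append(o["ee_pos"]); acc=acc+s["pixels"].astype(float)/6
p=np.mean(P,0); print(p,o["force"],o["joint_vel"].round(3))
g=acc.mean(2)
def edge(v,lvl,i0): # crossing index from i0
    return i0+np.interp(0,[v[0]-lvl,v[1]-lvl] if v[0]<v[1] else [lvl-v[0],lvl-v[1]],[0,1])
for r in (197,198,199,200,201): print(r,g[r,262:279].astype(int))
b=np.clip((acc[...,0]+acc[...,1])/2-acc[...,2],0,None); print("yellow"); 
for r in range(194,208): print(r,b[r,262:279].astype(int))
# model: silhouettes of mouth inner ellipse near/left/right and band front visible centroid
M=np.array([.576,.0768,.118])
E=lambda r,z,c:np.array([proj(s,[c[0]+r*np.cos(a),c[1]+r*np.sin(a),z]) for a in np.linspace(0,6.283,361)])
e=E(.012,.118,M); print("inner pred L,R,top,bot",e[:,0].min(),e[:,0].max(),e[:,1].min(),e[:,1].max())
e=E(.016,.118,M); print("outer pred L,R,top,bot",e[:,0].min(),e[:,0].max(),e[:,1].min(),e[:,1].max())
for z in(.116,.118,.120):
    e=E(.005,z,p); print("rod at",z,e[:,0].min(),e[:,0].max(),"front",e[:,1].max())
c=cv2.resize(acc.astype(np.uint8)[170:220,240:300,::-1],None,fx=10,fy=10,interpolation=2); cv2.imwrite("pics/f2.png",c)
E
```

```text
time_s: 20.7
ee_pos: [0.5759, 0.077, 0.1863]
eef_rot: [-3.142, 0.0, 3.141]
force: [-0.0, -0.4, -1.2]
grip_width: 0.0213
grip_force: 35.0
[0.57591472 0.0770284  0.18626859] [-0.1154271  -0.55991407 -1.01453307] [ 0.002 -0.001 -0.    -0.     0.001  0.001]
197 [117 112 100  82  60  57  85  99 100  99  87  59  53  69  89  97 114]
198 [ 87  89  90  66  49  59  92 100 100 101  96  65  46  57  79  88  85]
199 [ 73  84  88  63  46  59  90  98 101 102  94  64  46  54  78  89  77]
200 [72 85 89 67 49 58 84 93 96 98 88 59 46 58 82 91 77]
201 [73 83 89 78 59 57 79 93 97 96 82 56 51 68 88 88 74]
yellow
194 [ 5  5  5  9 14 22 10  1  0  2 14 27 20 11  5  4  5]
195 [ 5  5 10 24 34 34 12  1  1  1 12 35 38 27 12  6  5]
196 [ 7 10 25 41 40 22  4  0  0  0  2 15 31 39 30 16  8]
197 [16 27 42 41 21  6  6  1  0  0  6  6  9 27 44 35 18]
198 [30 44 48 25  2  9 18  4  0  5 21 15  0 12 40 49 34]
199 [37 48 48 19  0 14 33 19 15 24 37 20  0  6 34 49 43]
200 [37 45 47 22  1 12 40 44 46 50 44 15  0 12 41 49 40]
201 [34 42 48 35 14  6 19 30 33 27 19  5  5 24 47 46 34]
202 [32 36 43 44 33 16  7  7  5  3  5 10 26 40 46 41 28]
203 [28 31 38 43 43 36 25 19 14 14 21 33 44 46 42 36 25]
204 [26 29 35 37 41 43 43 43 40 41 43 44 44 40 39 34 22]
205 [26 26 33 35 36 39 41 42 44 42 40 39 39 37 37 30 16]
206 [27 24 32 35 36 36 37 38 38 38 37 37 37 37 37 27 11]
207 [30 27 33 36 35 36 37 38 38 38 36 36 37 37 37 29 15]
inner pred L,R,top,bot 264.93240116340473 276.17944251578456 193.7011020369508 202.09219920382642
outer pred L,R,top,bot 263.0574071817854 278.05386127910083 192.33191208130503 203.52076171386494
rod at 0.116 268.112003984615 272.7894566149215 front 200.20347298064462
rod at 0.118 268.10744467554156 272.7931807308853 front 199.5809543514904
rod at 0.12 268.1028691890162 272.7969180601205 front 198.95621860359586
```

View pics/f2.png

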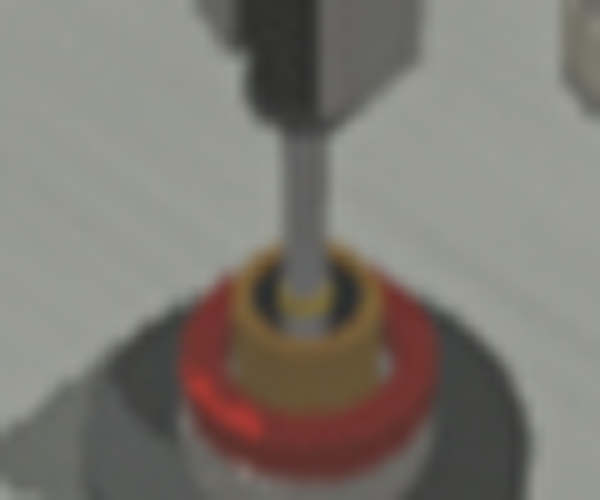

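Side to side the rod is centred in the bore (both about column 270.1). In depth it is roughly 1 mm too far from the camera, so I'll make a small correction, check and hand in.

```bash
python3 -m pendant '[0.001,-0.001,0.0005,0,0,0,-0.8,0.001,-0.001,0.0005,0,0,0,-0.8,0.001,-0.001,0.0005,0,0,0,-0.8,0.001,-0.001,0.0005,0,0,0,-0.8,0.001,-0.001,0.0005,0,0,0,-0.8]'
python3 - <<'E'
from h import *
acc=0
for _ in range(6):
    s=vision.camera("side"); acc=acc+s["pixels"].astype(float)/6
o=status.get_obs(); print(o["ee_pos"],o["force"],np.abs(o["joint_vel"]).max())
b=np.clip((acc[...,0]+acc[...,1])/2-acc[...,2],0,None); w=b[197:203,269:272].mean(1); print(w.round(),(w*np.arange(197,203)).sum()/w.sum())
print(acc.mean(2)[198:200,262:279].astype(int))
E
```

```text
time_s: 21.5
ee_pos: [0.5754, 0.0765, 0.186]
eef_rot: [-3.142, 0.0, 3.141]
force: [0.4, 0.9, -1.3]
grip_width: 0.0216
grip_force: 35.0
[0.57538777 0.07653724 0.1859574 ] [-0.14706607 -0.55895782 -0.72909381] 0.0020655445180893057
[ 1.  3. 16. 42. 38. 11.] 200.32067932067932
[[ 87  89  89  68  48  61  94 101 100 102  94  63  46  57  80  88  85]
 [ 73  86  88  62  45  61  95 103 101 102  95  66  48  53  78  89  78]]
```

```bash
python3 -c "
from station import order; print(order.hand_in())"
```

```text
the job is handed in; nothing more can be done
None
```

I handed the job in at about 22 s: the white ring is flat on the flange with the red collar on top of it. The probe is held still in the gripper, upright in the neck, and the band is level with the mouth and centred to within about 1 mm by the side camera; the hand-in gave no verdict.

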